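# Pour grinding balls into the tray and tip them into the spout corner for counting

## Task

Pour all five grinding balls out of the open white cup into the square steel tray and stand the empty cup upright on the worktop again, beside the tray. Then raise the tray's handle end until every ball has rolled into the spout corner, and finish with the gripper still holding the tray up, clearly tilted, so that the balls can be counted before they are poured on. No ball may end up outside the tray, and the other things on the worktop stay where they are.

Things in the scene. Friction and masses are not known exactly. Their poses are not given: they have to be found in the camera images.
- tray: Square steel tray, loose, 0.45 kg; floor inside 150 x 150 mm, 5 mm thick; walls 3 mm, rim top 41 mm high. A corner is cut by a wall 24 mm high, 51 mm long, with a spout; at the opposite corner a handle, roughly toward the robot at first. Origin: centre of underside; x along the diagonal from handle to spout, z up. Other corners at x -110, y +-110 mm; lifted, it tips about the bottom edge at x +85 mm; spout ends at +101.
- tray_grip (a point): Middle of the tray's straight level grey handle bar, where to grip it: 70 mm long (tray x), 14 mm wide (tray y), 13 mm high, rounded edges; 158 mm from the tray's centre toward its -x, 29 mm above its underside. Axes as the tray's.
- tray_centre (a point): Middle of the tray's inner floor, 5 mm above its underside. Axes as the tray's.
- spout_corner (a point): Inside the tray at the foot of the spout: middle of the cut-off corner wall's inner face, 8 mm (one ball radius) above the inner floor, 82 mm from the tray's centre toward +x.
- cup_middle (a point): Centre, half-way up, of the open white tapered cup (no lid, no handle) that holds the balls: 56 mm tall, outside 45 mm wide at the foot, 55 mm half-way up, 67 mm at the rim, walls 3 mm, bottom 4 mm, 0.07 kg empty; z toward its mouth. The wall flares by 10 degrees: the balls roll out once it is tipped past about 85 degrees from upright, and 105 empties it.
- cup: The same cup; origin at the centre of its underside.
- cup_mouth (a point): Centre of the cup's mouth, at rim height.
- ball_1_center (a point): Centre of one of the five white ceramic grinding balls, 16 mm in diameter, 13 g, smooth (friction about 0.2); all five start in the cup.
- ball_2_center (a point): Centre of one of the five white ceramic grinding balls, 16 mm in diameter, 13 g, smooth (friction about 0.2); all five start in the cup.
- ball_3_center (a point): Centre of one of the five white ceramic grinding balls, 16 mm in diameter, 13 g, smooth (friction about 0.2); all five start in the cup.
- ball_4_center (a point): Centre of one of the five white ceramic grinding balls, 16 mm in diameter, 13 g, smooth (friction about 0.2); all five start in the cup.
- ball_5_center (a point): Centre of one of the five white ceramic grinding balls, 16 mm in diameter, 13 g, smooth (friction about 0.2); all five start in the cup.
- sample_cup_1: Bystander, loose: closed sample cup with a blue screw lid, 58 mm wide, 72 mm tall. Origin: centre of its underside.
- sample_cup_2: Bystander, loose: closed sample cup with a white screw lid, 58 mm wide, 72 mm tall. Origin: centre of its underside.
- petri_1: Bystander, loose: round petri dish, 95 mm wide, 16 mm high. Origin: centre of its underside.
- tweezers: Bystander, loose: steel tweezers lying flat, 144 mm long along their y axis, 9 mm high. Origin: centre of its underside.
- pen_3: Bystander, loose: ball pen lying flat, 145 mm long along its y axis, 9 mm high. Origin: centre of its underside.
Mind the look-alikes: they are no part of the job. Of the things that look like the cup, the middle-sized one is meant.

How it is judged:
By the outcome, as a careful person would: the job done as asked, in the order asked, and still so for the second after the job is handed in, while the arm keeps its last pose, push and grip.
It also fails if it takes over 72 s, if anything falls off the work surface, if the arm or the gripper's body presses on something with over 40 N, if the wrist force passes 120 N, or if a joint passes its speed limit or range.

## Robot

A 6-joint arm with a two-finger parallel gripper is mounted at the origin on a cart in front of the work surface, level with it; the furniture and walls round the work are solid. World frame = base frame: x ahead of the robot, y to its left, z up, the work surface at z = 0. Lengths are in m, angles in rad, forces in N, time in s.
With the tool pointing down it reaches from about 0.3 to 0.825 m from the base axis. Payload 5.4 kg.
Tool frame: the origin (TCP) lies at the very end of the fingers, on their centre line; the grasp point (between the pads) lies 19 mm behind it; x points along the fingers, z is the direction in which the jaws open and shut, and the axes are right-handed (so a half turn about x gives the same grasp; the last joint's range is limited). The gripper opens to 92 mm and grips with 3 to 60 N. Pads are 20 mm wide; open, the fingers measure 128 mm over their backs; the gripper's body (75 mm by 189 mm) begins 69 mm behind the grasp point.
Start: joints at [0.919, 0.158, 1.597, -0, 1.386, -0.21], TCP at [0.246, 0.52, 0.215] pointing down, gripper open.
Joint ranges: [-2.91, 2.91], [-0.94, 2.29], [0.18, 2.7], [-1.29, 4.43], [0.17, 2.64], [-3, 3]. Speed limits (rad/s): [2.57, 2.57, 3.14, 3.14, 3.14, 3.14].

## Interface

Orientations are given as [roll, pitch, yaw] about the fixed x, y, z axes, in that order (R = Rz(yaw) Ry(pitch) Rx(roll)).
In Python, from workcell import ctrl, camera, camera_model gives the robot as it stands.
- The arm moves only by the tool move_arm, never from a script. Its argument "steps" is one flat list of numbers, 6 for each row, row after row: the shift along the tool's x, y, z as a fraction of full scale, then the turn, a rotation vector about the tool's x, y, z as a fraction of full scale. In form: [tx, ty, tz, rx, ry, rz, tx, ty, tz, rx, ry, rz, ...]. A call has 1 to 10 rows; each row is the pose to reach, as a shift and turn from the pose commanded when the call began, along the tool's axes at that moment; what a row does not reach only later rows make up. Full scale, the value 1, is 0.2 m for a shift and 45 degrees for a turn. A row lasts 1/10 s, in which the tool goes at most 50 mm and 8.59 degrees, less where a joint would pass 70% of its speed; a pose out of reach is approached as far as the arm can. A call with a number of a shift or a turn outside -1 to 1 is refused whole. A call with a gripper value outside its range is refused whole. "hand" is the opening, from -1 (shut) to 1 (fully open), set as the call begins (left out, the last holds). The fingers move at their own pace and stop on an object; the grip force is fixed at half the most. Time passes only in rows, so rows that repeat a pose let the fingers close. It gives the time, the measured TCP pose, the force and the opening at its end, in the units of the state.
- ctrl.get_obs(): the state, without advancing time (a new reading comes with each control period).
- camera(name): name is "side" or "top" or "wrist"; returns (picture, depth): 480x640x3 uint8, red, green, blue; 480x640 float32, m along the optical axis (not along the pixel's ray), 0 where there is no reading.
- camera_model(name): a dict with "K" (3x3 intrinsics, pixels), "dist" ([k1, k2, p1, p2, k3] as OpenCV has them; the pictures are not rectified), "T" (4x4, takes a point from camera to world coordinates). Camera axes: x right, y up, looking along -z (the intrinsics and any distortion apply to the point x, -y, -z); pixel columns grow to the right and rows downward; lengths in m; the calibration is good to about 2 mm. A picture is of the moment at which its call begins: read the wrist's pose just before it. camera_model takes no time and is no camera call; for the wrist camera it gives the pose at the moment of the call.
- ctrl.sign_off(): hands the job in, once; it reports no verdict.
The state is a dict: "t": time; "joint_pos": joint angles; "dq": joint speeds; "tau": joint torques, N m; "tool_pos": TCP position; "orientation": TCP orientation; "wrist_force": force on the tool from outside, world axes, zero at the start; "torque": the same for the moment, N m; "width": finger opening in m.
Only numpy, scipy, OpenCV 4.12 (cv2) and the standard library are available. Lean on these libraries where they do the work, as an engineer would, in place of code of your own. Each camera call takes 0.05 s, during which the arm holds its last target. There are 200 camera calls.

## Working session

There is one attempt and no reset: what is moved stays moved. The work goes in short steps, Python scripts to look and compute and a tool call to move; the robot and the scene stay as the last step left them, time stands still between calls to the robot, and variables do not carry over. Pictures are saved under pics/ and viewed, about 8 in all and at most 12, crops included, and the job is handed in when it is done.

Besides the shell and the picture viewer there is one more tool, called after "Request:" by a JSON object that holds its "name" and its "arguments". move_arm: Moves the arm, as the interface text tells. Its arguments: {"type":"object","properties":{"steps":{"type":"array","items":{"type":"number"}},"hand":{"type":"number"}},"required":["steps"]}

```bash
ls; mkdir -p pics
python3 - <<'E'
from workcell import ctrl,camera,camera_model
import cv2,numpy as np
o=ctrl.get_obs();print({k:np.round(v,3) for k,v in o.items()})
ims=[]
for n in["top","side"]:
    p,d=camera(n);np.savez(f"{n}0.npz",p=p,d=d);cv2.imwrite(f"pics/{n}0.png",p[:,:,::-1])
    m=camera_model(n);print(n,m["K"].round(1).tolist(),m["dist"],m["T"].round(3).tolist())
E
```

```text
pics
{'t': np.float64(0.0), 'joint_pos': array([ 0.919,  0.159,  1.598, -0.   ,  1.386, -0.21 ]), 'dq': array([ 0.   , -0.   , -0.001, -0.   , -0.001, -0.001]), 'tau': array([-0.0000e+00, -3.8556e+01, -3.2211e+01,  7.0000e-02,  3.8000e-02,
       -0.0000e+00]), 'tool_pos': array([0.245, 0.519, 0.214]), 'orientation': array([ 2.935,  1.569, -2.219]), 'wrist_force': array([-0.359, -0.096, -0.164]), 'torque': array([-0.01 , -0.011, -0.009]), 'width': np.float64(0.092)}
top [[477.3, 0.0, 318.5], [0.0, 477.3, 239.5], [0.0, 0.0, 1.0]] [-0.06190204  0.          0.          0.          0.        ] [[-0.021, 0.989, -0.145, 0.439], [-0.999, -0.024, -0.022, -0.106], [-0.025, 0.145, 0.989, 0.946], [0.0, 0.0, 0.0, 1.0]]
side [[475.8, 0.0, 323.2], [0.0, 475.8, 238.3], [0.0, 0.0, 1.0]] [0.04309978 0.         0.         0.         0.        ] [[-0.952, 0.186, -0.243, 0.371], [-0.306, -0.538, 0.786, 0.631], [0.016, 0.822, 0.569, 0.624], [0.0, 0.0, 0.0, 1.0]]
```

View pics/top0.png

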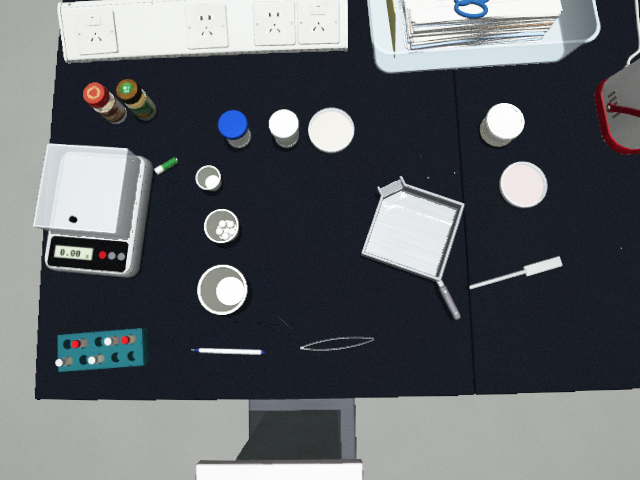

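View pics/side0.png

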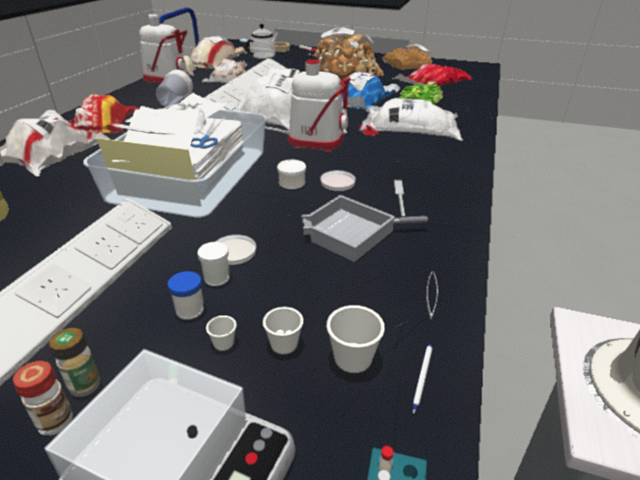

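The look-alikes for the cup in the top view are the small cup (208,179), the middle cup with balls (221,226) and the large cup (222,290). The middle one is the match, since it also holds the balls. The tray is centred near (413,232), with its handle at (450,300) and its spout at (392,187). Next I'll measure these and check with a close crop.

```bash
cat > h.py <<'E'
from workcell import ctrl,camera,camera_model
import cv2,numpy as np
from scipy.spatial.transform import Rotation as Ro
def cloud(name,d,m=None):
    m=m or camera_model(name);h,w=d.shape
    g=np.stack(np.meshgrid(np.arange(w),np.arange(h)),-1).reshape(-1,1,2).astype(float)
    n=cv2.undistortPoints(g,m["K"],m["dist"]).reshape(h,w,2)
    c=np.stack([n[...,0]*d,-n[...,1]*d,-d],-1)
    return c@m["T"][:3,:3].T+m["T"][:3,3]
def obs():
    o=ctrl.get_obs();R=Ro.from_euler("xyz",o["orientation"]).as_matrix();return o,np.array(o["tool_pos"]),R
def circ(P):
    A=np.c_[2*P[:,:2],np.ones(len(P))];s=np.linalg.lstsq(A,(P[:,:2]**2).sum(1),rcond=None)[0]
    return s[0],s[1],np.sqrt(s[2]+s[0]**2+s[1]**2)
E
python3 - <<'E'
from h import *
z=np.load("top0.npz");P=cloud("top",z["d"]);p=z["p"]
for n,(u,v,r) in dict(small=(208,179,20),mid=(221,226,24),large=(222,290,32),blue=(234,125,22),white=(284,125,22),petri=(331,130,28)).items():
    Q=P[v-r:v+r,u-r:u+r].reshape(-1,3);zt=np.percentile(Q[:,2],98.5);T=Q[Q[:,2]>zt-.006]
    print(n,"ztop",zt.round(3),"circ",np.round(circ(T),3),"bbox",T.min(0).round(3),T.max(0).round(3))
S=P[170:330,350:475].reshape(-1,3);S=S[(S[:,2]>.004)&(S[:,2]<.06)]
rim=S[S[:,2]>.034][:,:2].astype(np.float32)
print("rim minrect",cv2.minAreaRect(rim))
for u,v in [(463,204),(438,279),(362,254),(378,192),(403,181),(450,300),(458,316),(440,284),(410,230),(443,288)]:print((u,v),P[v,u].round(3))
Hh=P[284:322,436:464].reshape(-1,3);Hh=Hh[Hh[:,2]>.02];c=Hh.mean(0);w,V=np.linalg.eigh(np.cov(Hh[:,:2].T));t=(Hh[:,:2]-c[:2])@V[:,1]
print("handle",c.round(3),V[:,1],t.min(),t.max(),Hh[:,2].max())
s=np.load("side0.npz")["p"]
a=cv2.resize(p[150:270,180:300],(400,400),interpolation=2);b=cv2.resize(p[160:330,345:475],(306,400),interpolation=2)
cv2.imwrite("pics/crop.png",np.hstack([a,b])[:,:,::-1])
E
```

```text
small ztop 0.045 circ [0.58  0.01  0.175] bbox [ 0.439 -0.106  0.039] [0.726 0.154 0.946]
mid ztop 0.059 circ [0.536 0.013 0.116] bbox [ 0.439 -0.106  0.053] [0.634 0.133 0.946]
large ztop 0.081 circ [0.467 0.032 0.079] bbox [ 0.434 -0.106  0.075] [0.524 0.137 0.946]
blue ztop 0.075 circ [ 0.634 -0.011  0.187] bbox [ 0.439 -0.106  0.069] [0.827 0.104 0.946]
white ztop 0.075 circ [ 0.651 -0.055  0.15 ] bbox [ 0.439 -0.106  0.069] [0.824 0.004 0.946]
petri ztop 0.02 circ [ 0.691 -0.113  0.117] bbox [ 0.439 -0.163  0.014] [ 0.85  -0.069  0.946]
rim minrect ((0.5594441890716553, -0.2793792486190796), (0.20985408127307892, 0.24099817872047424), 74.35830688476562)
(463, 204) [ 0.634 -0.366  0.045]
(438, 279) [ 0.491 -0.31   0.043]
(362, 254) [ 0.544 -0.169  0.025]
(378, 192) [ 0.667 -0.206  0.022]
(403, 181) [ 0.683 -0.253  0.04 ]
(450, 300) [ 0.451 -0.332  0.036]
(458, 316) [ 0.421 -0.346  0.032]
(440, 284) [ 0.482 -0.316  0.032]
(410, 230) [ 0.592 -0.269  0.002]
(443, 288) [ 0.474 -0.32   0.034]
handle [ 0.449 -0.326  0.05 ] [0.18197023 0.98330404] -0.028759261265689107 0.21410170008221488 0.9456632432528154
```

View pics/crop.png

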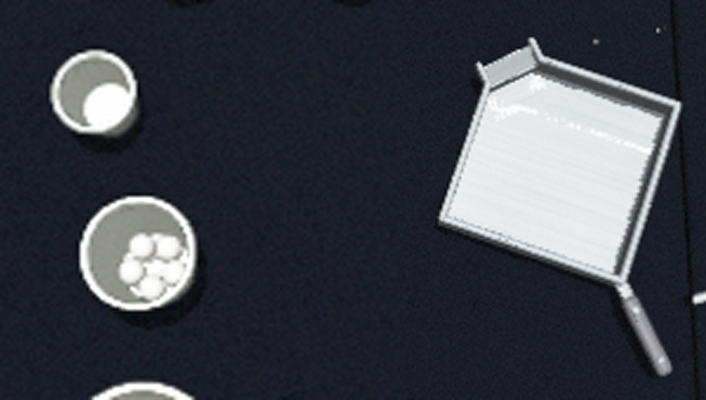

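Run:
```python
from h import *
z=np.load("top0.npz");d=z["d"];P=cloud("top",d);P[d<=0]=np.nan
def reg(v0,v1,u0,u1):
    Q=P[v0:v1,u0:u1].reshape(-1,3);return Q[np.isfinite(Q[:,0])]
for n,(u,v,r) in dict(small=(208,179,20),mid=(221,226,24),large=(222,290,32)).items():
    Q=reg(v-r,v+r,u-r,u+r);zt=np.percentile(Q[:,2],98.5);T=Q[Q[:,2]>zt-.006]
    print(n,zt.round(3),np.round(circ(T),3))
S=reg(170,330,350,475)
rim=S[(S[:,2]>.036)&(S[:,2]<.06)][:,:2]
Hh=reg(284,322,436,464);Hh=Hh[(Hh[:,2]>.02)&(Hh[:,2]<.06)];w,V=np.linalg.eigh(np.cov(Hh[:,:2].T));c=Hh.mean(0);t=(Hh[:,:2]-c[:2])@V[:,1]
print("handle",c.round(3),V[:,1],np.percentile(t,[1,99]))
# fit square of half-side .0765 to rim points
from scipy.optimize import least_squares
def f(q):
    a=q[2]-np.pi/4;R=np.array([[np.cos(a),-np.sin(a)],[np.sin(a),np.cos(a)]]);L=(rim-q[:2])@R
    return abs(np.abs(L).max(1)-.0765)
s=least_squares(f,[.58,-.27,np.deg2rad(24)],loss="soft_l1",f_scale=.002);q=s.x
print("tray",q.round(4),np.rad2deg(q[2]),np.median(f(q)))
u=np.array([np.cos(q[2]),np.sin(q[2])]);print("grip",q[:2]-.158*u,"spout",q[:2]+.082*u)
sp=reg(286,330,440,475)
o,p,R=obs();print(p,R.round(3).tolist())
```

```text
small 0.044 [0.702 0.129 0.023]
mid 0.059 [0.601 0.099 0.031]
large 0.08 [0.479 0.091 0.043]
handle [ 0.449 -0.329  0.035] [-0.90736047 -0.4203534 ] [-0.03573923  0.03430615]
tray [ 0.5895 -0.2674  0.4208] 24.108573010457437 0.0017965292635059443
grip [ 0.44524945 -0.33190627] spout [ 0.66431499 -0.23387418]
[0.24553154 0.51932332 0.21372037] [[-0.001, -0.904, 0.428], [-0.001, 0.428, 0.904], [-1.0, 0.0, -0.002]]
```

```bash
cat >> h.py <<'E'
def Rt(phi,lam):
    f,l=np.deg2rad([phi,lam]);y0=np.array([np.cos(f),np.sin(f),0]);x0=np.array([0,0,-1.])
    return np.c_[np.cos(l)*x0+np.sin(l)*y0,-np.sin(l)*x0+np.cos(l)*y0,np.cross(x0,y0)]
def go(*ts):
    """each t: (grasp point, phi, lam) -> fractions from the present pose"""
    o,p,R=obs();print("t",round(float(o["t"]),2),"tcp",p.round(4),"grasp",(p-.019*R[:,0]).round(4),"q",np.round(o["joint_pos"],2),"w",round(float(o["width"]),4),"F",np.round(o["wrist_force"],1))
    for g,phi,lam in ts:
        Q=Rt(phi,lam);tp=np.array(g)+.019*Q[:,0]
        s=R.T@(tp-p);r=Ro.from_matrix(R.T@Q).as_rotvec()
        print(g,phi,lam,"->",(s/.2).round(3).tolist(),(r/(np.pi/4)).round(3).tolist())
E
python3 - <<'E'
from h import *
go(([.42,.38,.2],170,0),([.601,.099,.16],189.4,0),([.601,.099,.16],189.4,25))
E
```

```text
t 0.1 tcp [0.2455 0.5193 0.2137] grasp [0.2456 0.5193 0.2327] q [ 0.92  0.16  1.6  -0.    1.39 -0.21] w 0.0919 F [ 0.6 -0.   0.3]
[0.42, 0.38, 0.2] 170 0 -> [0.164, -1.086, -0.256] [-0.34, -0.002, -0.001]
[0.601, 0.099, 0.16] 189.4 0 -> [0.365, -2.505, -1.139] [-0.771, -0.002, -0.001]
[0.601, 0.099, 0.16] 189.4 25 -> [0.356, -2.472, -1.162] [-0.759, 0.166, 0.537]
```

Request:
{"name": "move_arm", "arguments": {"steps": [0.1,-0.9,-0.3,-0.4,0,0,0.1,-0.9,-0.3,-0.4,0,0,0.1,-0.9,-0.3,-0.4,0,0,0.1,-0.9,-0.3,-0.4,0,0,0.1,-0.9,-0.3,-0.4,0,0,0.1,-0.9,-0.3,-0.4,0,0], "hand": 1}}

```text
t: 0.7
tool_pos: [0.3831, 0.3878, 0.1941]
orientation: [1.87, 1.569, -2.973]
wrist_force: [0.5, 0.9, -0.1]
width: 0.0923
```

Run:
```python
from h import *
go(([.601,.099,.16],189.4,25))
```

```text
t 0.7 tcp [0.3831 0.3878 0.1941] grasp [0.3832 0.3878 0.2131] q [ 0.57  0.1   1.7   0.    1.34 -0.87] w 0.0923 F [ 0.5  0.9 -0.1]
[0.601, 0.099, 0.16] 189.4 25 -> [0.255, -1.23, -1.302] [-0.369, 0.081, 0.55]
```

Request:
{"name": "move_arm", "arguments": {"steps": [0,-0.5,-0.5,-0.2,0,0.2,0,-0.5,-0.5,-0.2,0,0.2,0.1,-0.9,-0.95,-0.369,0.081,0.55,0.1,-0.9,-0.95,-0.369,0.081,0.55,0.1,-0.9,-0.95,-0.369,0.081,0.55,0.1,-0.9,-0.95,-0.369,0.081,0.55,0.1,-0.9,-0.95,-0.369,0.081,0.55,0.1,-0.9,-0.95,-0.369,0.081,0.55,0.1,-0.9,-0.95,-0.369,0.081,0.55]}}

```text
t: 1.6
tool_pos: [0.5362, 0.1795, 0.1757]
orientation: [1.569, 1.137, -2.974]
wrist_force: [0.7, 0.8, 0.4]
width: 0.0916
```

Run:
```python
from h import *
go(([.601,.099,.13],189.4,25))
```

```text
t 1.6 tcp [0.5362 0.1795 0.1757] grasp [0.5441 0.1808 0.1929] q [ 0.12  0.53  1.27 -0.02  1.78 -1.62] w 0.0916 F [0.7 0.8 0.4]
[0.601, 0.099, 0.13] 189.4 25 -> [0.196, -0.323, -0.452] [0.007, -0.002, 0.003]
```

Request:
{"name": "move_arm", "arguments": {"steps": [0.1,-0.32,-0.45,0.007,0,0,0.196,-0.323,-0.452,0.007,0,0,0.196,-0.323,-0.452,0.007,0,0,0.196,-0.323,-0.452,0.007,0,0,0.196,-0.323,-0.452,0.007,0,0]}}

```text
t: 2.1
tool_pos: [0.5933, 0.0969, 0.1129]
orientation: [1.573, 1.136, -2.976]
wrist_force: [-0.8, 1.0, 0.5]
width: 0.0919
```

Run:
```python
from h import *
m=camera_model("wrist");p,d=camera("wrist");cv2.imwrite("pics/w1.png",p[:,:,::-1])
P=cloud("wrist",d,m);Q=P[d>0];g=Q[(abs(Q[:,0]-.6)<.05)&(abs(Q[:,1]-.1)<.05)&(Q[:,2]>.05)&(Q[:,2]<.065)]
print(len(g),circ(g) if len(g)>20 else 0, g[:,2].max() if len(g) else 0)
go(([.601,.099,.030],189.4,25))
```

```text
2255 (np.float64(0.6023672509454417), np.float64(0.09709091354814645), np.float64(0.030729271125603124)) 0.059634369125113496
t 2.15 tcp [0.5937 0.0971 0.1135] grasp [0.6016 0.0984 0.1308] q [-0.    0.68  1.18 -0.07  1.71 -1.73] w 0.0918 F [-0.1  0.3  0.7]
[0.601, 0.099, 0.03] 189.4 25 -> [0.458, -0.209, 0.004] [-0.001, -0.001, 0.004]
```

View pics/w1.png

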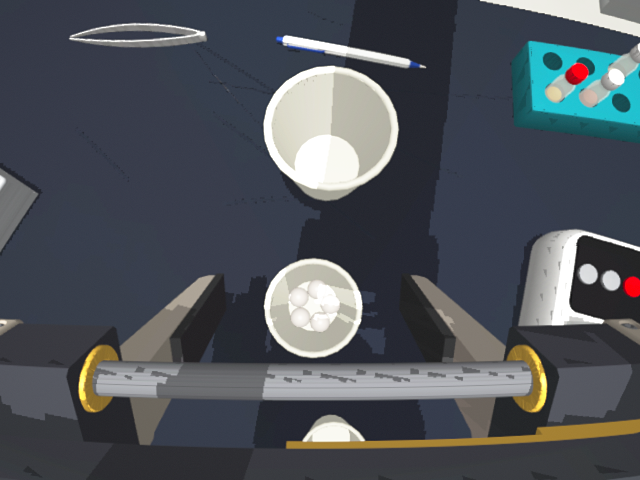

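The wrist view shows the middle cup, centred between the open fingers at (313,307), with five balls inside. The large cup (330,130) and the small cup (333,432) are clear of them. I'll descend and grip.

Request:
{"name": "move_arm", "arguments": {"steps": [0.23,-0.105,0,0,0,0,0.35,-0.16,0,0,0,0,0.455,-0.212,0,0,0,0,0.455,-0.212,0,0,0,0,0.455,-0.212,0,0,0,0]}}

```text
t: 2.65
tool_pos: [0.5942, 0.0961, 0.0131]
orientation: [1.575, 1.137, -2.974]
wrist_force: [0.2, -0.5, 0.3]
width: 0.092
```

Request:
{"name": "move_arm", "arguments": {"steps": [0,0,0,0,0,0,0,0,0,0,0,0,0,0,0,0,0,0,0,0,0,0,0,0,0,0,0,0,0,0,0,0,0,0,0,0,0,0,0,0,0,0,0,0,0,0,0,0], "hand": -1}}

```text
t: 3.45
tool_pos: [0.5943, 0.0955, 0.0123]
orientation: [1.574, 1.137, -2.977]
wrist_force: [0.2, 4.0, 5.8]
width: 0.0621
```

Run:
```python
from h import *
go(([.602,.098,.11],189.4,25))
```

```text
t 3.45 tcp [0.5943 0.0955 0.0123] grasp [0.6022 0.0968 0.0295] q [-0.    0.8   1.2  -0.07  1.56 -1.72] w 0.0621 F [0.2 4.  5.8]
[0.602, 0.098, 0.11] 189.4 25 -> [-0.365, 0.17, 0.006] [-0.003, -0.0, 0.003]
```

Request:
{"name": "move_arm", "arguments": {"steps": [0,0,0,0,0,0,0,0,0,0,0,0,-0.1,0.04,0,0,0,0,-0.2,0.09,0,0,0,0,-0.3,0.13,0,0,0,0,-0.4,0.18,0,0,0,0,-0.5,0.23,0,0,0,0,-0.6,0.28,0,0,0,0,-0.7,0.33,0,0,0,0,-0.7,0.33,0,0,0,0]}}

```text
t: 4.45
tool_pos: [0.5947, 0.0945, 0.1688]
orientation: [1.58, 1.141, -2.972]
wrist_force: [0.0, 0.3, -0.9]
width: 0.0621
```

Run:
```python
from h import *
m=camera_model("wrist");p,d=camera("wrist");cv2.imwrite("pics/w2.png",p[:,:,::-1])
o,t,R=obs();P=cloud("wrist",d,m);L=(P-t)@R;
# cup rim in tool frame
q=Rt(189.4,25);W=P[d>0];c=t-.019*R[:,0]
g=W[(np.linalg.norm(W[:,:2]-c[:2],axis=1)<.05)&(W[:,2]>c[2]+.018)&(W[:,2]<c[2]+.045)]
print(c,len(g),np.percentile(g[:,2],[50,90,98]),circ(g[g[:,2]>np.percentile(g[:,2],95)-.006]))
go(([.602,-.05,.2],189.4,25),([.602,-.05,.2],160,25),([.602,-.05,.2],220,25))
```

```text
[0.60172079 0.09601045 0.18399807] 10048 [0.21302316 0.22553432 0.22836338] (np.float64(0.5925795945590874), np.float64(0.0928307367412475), np.float64(0.041988744299657446))
t 4.5 tcp [0.5939 0.0947 0.1667] grasp [0.6017 0.096  0.184 ] q [-0.    0.63  1.14 -0.07  1.8  -1.74] w 0.0621 F [-0.5  0.  -2.2]
[0.602, -0.05, 0.2] 189.4 25 -> [-0.022, 0.138, -0.721] [-0.004, -0.002, 0.005]
[0.602, -0.05, 0.2] 160 25 -> [-0.024, 0.134, -0.701] [0.588, -0.277, 0.006]
[0.602, -0.05, 0.2] 220 25 -> [-0.024, 0.133, -0.741] [-0.621, 0.284, 0.004]
```

View pics/w2.png

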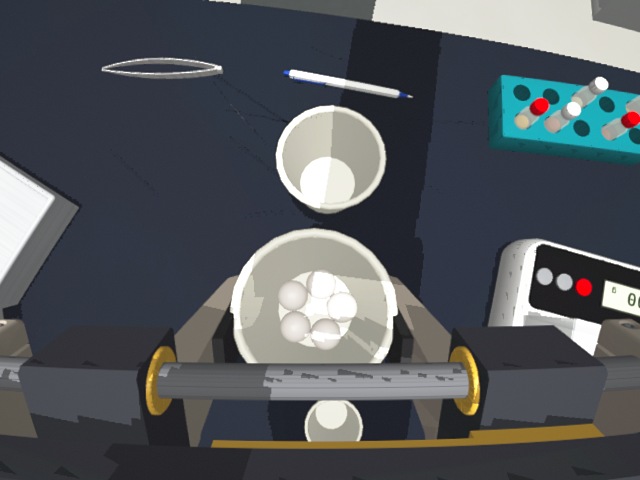

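The lift worked: the cup is held with all five balls in it, around (318,315). Before choosing a pouring pose I'll fit a quick arm model.

```bash
cat > fk.py <<'E'
from h import *
D=[([.919,.158,1.597,0,1.386,-.21],(.2455,.5193,.2137)),([.57,.10,1.70,0,1.34,-.87],(.3831,.3878,.1941)),([.12,.53,1.27,-.02,1.78,-1.62],(.5362,.1795,.1757)),([0,.68,1.18,-.07,1.71,-1.73],(.5937,.0971,.1135)),([0,.8,1.2,-.07,1.56,-1.72],(.5943,.0955,.0123)),([0,.63,1.14,-.07,1.8,-1.74],(.5939,.0947,.1667))]
def orient(q):
    e=np.array([np.cos(q[0]),np.sin(q[0]),0]);l=np.array([-e[1],e[0],0]);k=np.array([0,0,1.])
    th=q[1]+q[2];f=np.sin(th)*e+np.cos(th)*k;n=np.cos(th)*e-np.sin(th)*k
    u=np.sin(q[1])*e+np.cos(q[1])*k;up=np.cos(q[1])*e-np.sin(q[1])*k
    m=np.cos(q[3])*n+np.sin(q[3])*l; a=np.cos(q[3])*l-np.sin(q[3])*n
    x=np.cos(q[4])*f+np.sin(q[4])*m; zz=-(-np.sin(q[4])*f+np.cos(q[4])*m); y=a
    # turn by q6 about x
    y2=np.cos(q[5])*y+np.sin(q[5])*zz; z2=np.cos(q[5])*zz-np.sin(q[5])*y
    return e,l,k,u,f,n,np.c_[x,y2,z2]
def A(q):
    e,l,k,u,f,n,R=orient(q);return np.c_[u,f,n,R[:,0],l,k,e]   # L1,L2,L2off,Lt,d,h,r0
M=np.vstack([A(q) for q,_ in D]);b=np.hstack([p for _,p in D])
lam=np.diag([.003]*7);pr=np.array([.4,.4,0,.25,.119,.2,0]);
w=np.linalg.solve(M.T@M+lam.T@lam,M.T@b+lam.T@lam@pr)
def fk(q):
    R=orient(q)[-1];return A(q)@w,R
E
python3 - <<'E'
from fk import *
print(w.round(3),(M@w-b).round(3).tolist())
o,p,R=obs();q=o["joint_pos"];P,Q=fk(q);print(P-p,np.rad2deg(Ro.from_matrix(R.T@Q).magnitude()))
E
```

```text
[0.391 0.522 0.071 0.323 0.119 0.318 0.   ] [0.001, -0.0, 0.001, 0.001, -0.0, 0.001, -0.001, -0.001, -0.001, -0.001, -0.0, -0.002, 0.001, 0.001, 0.001, 0.0, 0.002, 0.0]
[ 0.00134249 -0.00094011 -0.00085474] 2.708678672125387e-14
```

```bash
cat > plan.py <<'E'
from fk import *
from scipy.optimize import minimize
o,p0,R0=obs();q0=np.array(o["joint_pos"]);cz=R0.T@[0,0,1]
lo=np.array([-2.91,-.94,.18,-1.29,.17,-3])+.06;hi=np.array([2.91,2.29,2.7,4.43,2.64,3])-.06
k=np.array([0,0,1.])
def cup(q):
    p,R=fk(q);g=p-.019*R[:,0];c=R@cz;s=-k+c*(c@k);s/=max(np.linalg.norm(s),1e-6)
    return p,R,g,c,g+.028*c+.031*s
def clear(q):
    p,R=fk(q);g=p-.019*R[:,0]
    pts=[g-b*R[:,0]+sy*.0375*R[:,1]+sz*.095*R[:,2] for b in(.069,.16) for sy in(-1,1) for sz in(-1,1)]
    return min(min(x[2] for x in pts)-.06,(p-.323*R[:,0])[2]-.12)
if __name__=="__main__":
    rng=np.random.default_rng(0);res=[]
    T=np.array([.59,-.267])
    for i in range(60):
        s=rng.uniform([-1.2,0,.6,-1.2,.5,-2.9],[.3,1.4,2.2,3,2.4,2.9])
        f=lambda q:(cup(q)[4][2])+10*((cup(q)[4][:2]-T)**2).sum()+.002*((q-q0)**2).sum()
        c=[dict(type="ineq",fun=lambda q:-np.sin(np.deg2rad(16))-cup(q)[3][2]),dict(type="ineq",fun=clear),
           dict(type="ineq",fun=lambda q:cup(q)[4][2]-.075)]
        r=minimize(f,s,bounds=list(zip(lo,hi)),constraints=c,method="SLSQP",options=dict(maxiter=200))
        if r.success:res.append((r.fun,r.x))
    res.sort(key=lambda a:a[0]);last=None
    for v,x in res[:25]:
        if last is None or np.abs(x-last).max()>.2:
            _,R,g,c,l=cup(x);print(round(v,3),x.round(2),"lip",l.round(3),"cupz",c.round(2),"tool",R[:,0].round(2),"clr",round(clear(x),3));last=x
E
python3 plan.py
```

```text
0.087 [-0.23  1.17  0.91 -1.17  1.95  0.34] lip [ 0.59  -0.267  0.075] cupz [ 0.57  0.77 -0.28] tool [-0.69 -0.72 -0.13] clr -0.0
0.109 [-0.94  1.12  1.    0.96  2.13  2.07] lip [ 0.588 -0.266  0.075] cupz [-0.02 -0.96 -0.28] tool [ 0.15  0.98 -0.13] clr 0.0
```

```bash
cat > path.py <<'E'
from plan import *
import json
T=np.array([.575,-.285])
f=lambda q:10*((cup(q)[4][:2]-T)**2).sum()+.002*((q-q0)**2).sum()
c=[dict(type="ineq",fun=lambda q:-np.sin(np.deg2rad(16))-cup(q)[3][2]),dict(type="ineq",fun=lambda q:clear(q)-.01),dict(type="ineq",fun=lambda q:cup(q)[4][2]-.083)]
f2=lambda q:f(q)+cup(q)[4][2]
r=minimize(f2,[-.23,1.17,.91,-1.17,1.95,.34],bounds=list(zip(lo,hi)),constraints=c,method="SLSQP",options=dict(maxiter=300))
qp=r.x;p,R,g,cc,l=cup(qp);print(r.success,qp.round(2),g.round(3),l.round(3),clear(qp))
ax=np.cross(k,cc);ax/=np.linalg.norm(ax);ang=np.arccos(cc[2])
def ik(g,Rg,s):
    fun=lambda q:np.r_[(fk(q)[0]-.019*fk(q)[1][:,0]-g)*10,Ro.from_matrix(fk(q)[1].T@Rg).as_rotvec()]
    from scipy.optimize import least_squares
    s=np.clip(s,lo-.05,hi+.05);r=least_squares(fun,s,bounds=(lo-.06,hi+.06));return r.x,np.abs(r.fun).max()
gB=np.array([g[0],g[1],.2]);RB=Ro.from_rotvec(-ax*ang).as_matrix()@R
gA=p0-.019*R0[:,0];yaw=Ro.from_matrix(RB@R0.T).as_rotvec();print("yaw",np.rad2deg(yaw),"tip",np.rad2deg(ang))
W=[(gA,R0)]+[(gA+(gB-gA)*s,Ro.from_rotvec(yaw*s).as_matrix()@R0) for s in(1/3,2/3,1)]+[(gB+(g-gB)*s,Ro.from_rotvec(ax*ang*s).as_matrix()@RB) for s in(.33,.66,1)]
q=q0;P=[]
for i,(gg,RR) in enumerate(W):
    P.append((gg.tolist(),RR.tolist()))
    if i:
        for s in np.linspace(.25,1,4):
            Rs=W[i-1][1]@Ro.from_rotvec(s*Ro.from_matrix(W[i-1][1].T@RR).as_rotvec()).as_matrix()
            q,e=ik(W[i-1][0]*(1-s)+gg*s,Rs,q)
            if e>.01: print("  err",i,s,e)
        print(i,gg.round(3),q.round(2),e.round(4),"clr",round(clear(q),3))
json.dump(P,open("W.json","w"))
E
cat > nxt.py <<'E'
import sys,json
from h import *
i=int(sys.argv[1]);W=json.load(open("W.json"));g,Q=map(np.array,W[i])
o,p,R=obs();s=R.T@(g+.019*Q[:,0]-p)/.2;r=Ro.from_matrix(R.T@Q).as_rotvec()/(np.pi/4)
print("t",round(float(o["t"]),2),"w",o["width"].round(4),"q",np.round(o["joint_pos"],2),"->",np.r_[s,r].round(3).tolist())
E
python3 path.py; python3 nxt.py 1
```

```text
True [-0.27  1.15  0.92 -1.16  1.97  0.37] [ 0.563 -0.299  0.121] [ 0.575 -0.285  0.083] 0.010000137795124181
yaw [-1.09553278e-14 -1.22748662e-14 -1.24369524e+02] tip 106.00003760112156
1 [ 0.589 -0.036  0.189] [-0.32  0.54  1.26  0.1   1.76 -1.33] 0.0 clr 0.176
2 [ 0.576 -0.167  0.195] [-0.62  0.47  1.34  0.26  1.67 -0.92] 0.0 clr 0.181
3 [ 0.563 -0.299  0.2  ] [-0.86  0.42  1.41  0.39  1.52 -0.49] 0.0 clr 0.187
4 [ 0.563 -0.299  0.174] [-0.59  0.49  1.32 -0.18  1.47 -0.09] 0.0 clr 0.16
5 [ 0.563 -0.299  0.148] [-0.37  0.76  1.15 -0.69  1.66  0.23] 0.0 clr 0.086
6 [ 0.563 -0.299  0.121] [-0.27  1.15  0.92 -1.16  1.97  0.37] 0.0 clr 0.01Traceback (most recent call last):
  File "nxt.py", line 5, in <module>
    print("t",round(float(o["t"]),2),"w",o["width"].round(4),"q",np.round(o["joint_pos"],2),"->",np.r_[s,r].round(3).tolist())
                                         ^^^^^^^^^^^^^^^^
AttributeError: 'float' object has no attribute 'round'
```

```bash
sed -i 's/o\["width"\].round(4)/round(float(o["width"]),4)/' nxt.py; python3 nxt.py 1
```

```text
t 4.5 w 0.0621 q [-0.    0.63  1.14 -0.07  1.8  -1.74] -> [0.044, 0.155, -0.613, 0.837, -0.386, 0.003]
```

Request:
{"name": "move_arm", "arguments": {"steps": [0.006,0.02,-0.08,0.11,-0.05,0,0.011,0.039,-0.153,0.21,-0.097,0,0.022,0.077,-0.306,0.42,-0.193,0,0.028,0.1,-0.4,0.55,-0.253,0,0.035,0.125,-0.49,0.67,-0.31,0,0.04,0.145,-0.57,0.78,-0.36,0,0.044,0.155,-0.613,0.837,-0.386,0,0.044,0.155,-0.613,0.837,-0.386,0]}}

```text
t: 5.3
tool_pos: [0.5805, -0.0324, 0.17]
orientation: [1.581, 1.136, 2.586]
wrist_force: [-0.1, 0.1, -1.9]
width: 0.0624
```

```bash
python3 nxt.py 2
```

```text
t 5.3 w 0.0624 q [-0.32  0.54  1.26  0.1   1.76 -1.33] -> [-0.163, -0.268, -0.556, 0.832, -0.387, -0.0]
```

Request:
{"name": "move_arm", "arguments": {"steps": [-0.02,-0.034,-0.07,0.1,-0.048,0,-0.041,-0.067,-0.14,0.21,-0.097,0,-0.08,-0.134,-0.278,0.416,-0.193,0,-0.106,-0.174,-0.36,0.54,-0.252,0,-0.13,-0.214,-0.445,0.666,-0.31,0,-0.15,-0.25,-0.52,0.78,-0.36,0,-0.163,-0.268,-0.556,0.832,-0.387,0,-0.163,-0.268,-0.556,0.832,-0.387,0]}}

```text
t: 6.1
tool_pos: [0.5747, -0.1584, 0.1786]
orientation: [1.573, 1.139, 1.862]
wrist_force: [-0.1, 0.4, -2.1]
width: 0.062
```

```bash
python3 nxt.py 3
```

```text
t 6.1 w 0.062 q [-0.62  0.47  1.34  0.26  1.67 -0.92] -> [-0.281, -0.561, -0.228, 0.841, -0.385, 0.002]
```

Request:
{"name": "move_arm", "arguments": {"steps": [-0.035,-0.07,-0.028,0.105,-0.048,0,-0.07,-0.14,-0.057,0.21,-0.097,0,-0.14,-0.28,-0.114,0.42,-0.193,0,-0.183,-0.365,-0.148,0.547,-0.25,0,-0.225,-0.45,-0.182,0.673,-0.308,0,-0.262,-0.523,-0.213,0.784,-0.36,0,-0.281,-0.561,-0.228,0.841,-0.385,0,-0.281,-0.561,-0.228,0.841,-0.385,0]}}

```text
t: 6.9
tool_pos: [0.5669, -0.2909, 0.1829]
orientation: [1.577, 1.141, 1.14]
wrist_force: [-0.2, 0.3, -1.6]
width: 0.0619
```

```bash
python3 nxt.py 4
python3 - <<'E'
from h import *
p,d=camera("top");cv2.imwrite("pics/top1.png",p[100:400,250:600,::-1])
E
```

```text
t 6.9 w 0.0619 q [-0.86  0.41  1.41  0.39  1.51 -0.49] -> [0.101, -0.111, -0.014, 0.091, 0.186, -0.747]
```

View pics/top1.png

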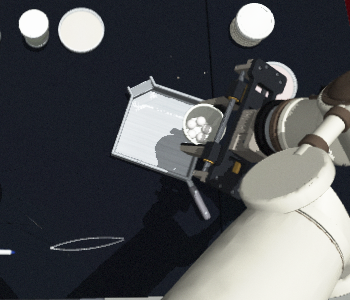

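The cup is over the tray, with its mouth at about (203,128) in the crop and the balls still inside. Now I'll tip it in stages.

Request:
{"name": "move_arm", "arguments": {"steps": [0.01,-0.011,0,0.009,0.019,-0.075,0.025,-0.028,-0.003,0.023,0.046,-0.187,0.04,-0.044,-0.006,0.036,0.074,-0.3,0.055,-0.061,-0.008,0.05,0.102,-0.41,0.07,-0.077,-0.01,0.063,0.13,-0.52,0.085,-0.094,-0.012,0.077,0.158,-0.635,0.101,-0.111,-0.014,0.091,0.186,-0.747,0.101,-0.111,-0.014,0.091,0.186,-0.747]}}

```text
t: 7.75
tool_pos: [0.5604, -0.2968, 0.1538]
orientation: [-2.355, 1.346, -2.824]
wrist_force: [-0.7, 0.4, -2.6]
width: 0.0621
```

```bash
python3 nxt.py 5
```

```text
t 7.75 w 0.0621 q [-0.59  0.49  1.32 -0.18  1.47 -0.09] -> [0.106, -0.051, 0.007, 0.096, 0.185, -0.749]
```

Request:
{"name": "move_arm", "arguments": {"steps": [0.01,-0.005,0,0.01,0.018,-0.075,0.026,-0.013,0.002,0.024,0.046,-0.187,0.042,-0.02,0.003,0.038,0.074,-0.3,0.058,-0.028,0.004,0.053,0.102,-0.41,0.074,-0.036,0.005,0.067,0.13,-0.52,0.09,-0.043,0.006,0.08,0.158,-0.635,0.106,-0.051,0.007,0.096,0.185,-0.749,0.106,-0.051,0.007,0.096,0.185,-0.749]}}

```text
t: 8.55
tool_pos: [0.5509, -0.3096, 0.1325]
orientation: [-1.929, 0.762, -2.443]
wrist_force: [-0.0, -0.0, -2.2]
width: 0.0619
```

```bash
python3 nxt.py 6
```

```text
t 8.55 w 0.0619 q [-0.38  0.76  1.16 -0.69  1.66  0.23] -> [0.059, 0.04, 0.02, 0.093, 0.184, -0.775]
```

Request:
{"name": "move_arm", "arguments": {"steps": [0.006,0.004,0.002,0.009,0.018,-0.078,0.012,0.008,0.004,0.019,0.037,-0.155,0.018,0.012,0.006,0.028,0.055,-0.233,0.024,0.016,0.008,0.037,0.074,-0.31,0.03,0.02,0.01,0.047,0.092,-0.388,0.036,0.024,0.012,0.056,0.11,-0.465,0.042,0.028,0.014,0.065,0.13,-0.543,0.048,0.032,0.016,0.075,0.147,-0.62,0.053,0.036,0.018,0.084,0.166,-0.7,0.059,0.04,0.02,0.093,0.184,-0.775]}}

```text
t: 9.55
tool_pos: [0.5502, -0.315, 0.1222]
orientation: [-1.823, 0.14, -2.396]
wrist_force: [0.0, 0.0, -0.8]
width: 0.0618
```

Request:
{"name": "move_arm", "arguments": {"steps": [0,0,0,0,0,0,0,0,0,0,0,0,0,0,0,0,0,0,0,0,0,0,0,0,0,0,0,0,0,0,0,0,0,0,0,0]}}

```text
t: 10.15
tool_pos: [0.5504, -0.3145, 0.1221]
orientation: [-1.821, 0.139, -2.393]
wrist_force: [0.4, 0.2, -0.9]
width: 0.0617
```

```bash
python3 nxt.py 6
python3 - <<'E'
from h import *
p,d=camera("top");a=cv2.resize(p[160:330,330:500,::-1],(400,400),interpolation=2)
p,d=camera("side");b=cv2.resize(p[140:280,260:440,::-1],(400,311),interpolation=2)
b=np.vstack([b,np.zeros((89,400,3),np.uint8)]);cv2.imwrite("pics/pour.png",np.hstack([a,b]))
E
```

```text
t 10.15 w 0.0617 q [-0.28  1.14  0.94 -1.16  1.96  0.38] -> [-0.003, 0.024, -0.007, -0.011, -0.002, -0.002]
```

View pics/pour.png

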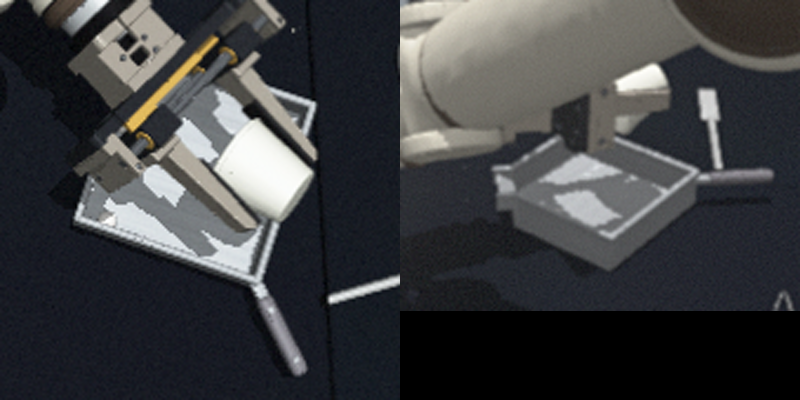

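The cup is tipped and one ball shows at the tray's left corner. The rest of the tray is hidden by the arm. The wrist force fell by about the balls' weight, so I'll tip the cup back and look.

```bash
python3 nxt.py 5
```

```text
t 10.25 w 0.0624 q [-0.28  1.14  0.94 -1.16  1.96  0.38] -> [-0.04, -0.052, -0.029, -0.102, -0.19, 0.772]
```

Request:
{"name": "move_arm", "arguments": {"steps": [-0.006,-0.009,-0.005,-0.017,-0.031,0.128,-0.015,-0.018,-0.01,-0.034,-0.063,0.257,-0.02,-0.026,-0.015,-0.051,-0.095,0.386,-0.027,-0.035,-0.02,-0.068,-0.127,0.515,-0.034,-0.043,-0.024,-0.085,-0.16,0.643,-0.04,-0.052,-0.029,-0.102,-0.19,0.772,-0.04,-0.052,-0.029,-0.102,-0.19,0.772]}}

```text
t: 10.95
tool_pos: [0.5537, -0.31, 0.1385]
orientation: [-1.914, 0.764, -2.43]
wrist_force: [-0.4, 0.0, -0.1]
width: 0.0622
```

```bash
python3 nxt.py 4
```

```text
t 10.95 w 0.0622 q [-0.37  0.75  1.16 -0.7   1.66  0.24] -> [-0.096, -0.016, -0.025, -0.094, -0.179, 0.748]
```

Request:
{"name": "move_arm", "arguments": {"steps": [-0.016,-0.003,-0.004,-0.016,-0.03,0.125,-0.032,-0.005,-0.008,-0.031,-0.06,0.25,-0.048,-0.008,-0.012,-0.047,-0.09,0.374,-0.064,-0.011,-0.016,-0.063,-0.12,0.5,-0.08,-0.013,-0.02,-0.078,-0.15,0.623,-0.096,-0.016,-0.025,-0.094,-0.179,0.748,-0.096,-0.016,-0.025,-0.094,-0.179,0.748]}}

```text
t: 11.65
tool_pos: [0.5574, -0.3002, 0.1512]
orientation: [-2.357, 1.34, -2.832]
wrist_force: [0.2, -0.2, -1.2]
width: 0.0618
```

```bash
python3 nxt.py 3
```

```text
t 11.65 w 0.0618 q [-0.59  0.5   1.32 -0.18  1.47 -0.09] -> [-0.166, 0.032, -0.005, -0.091, -0.196, 0.753]
```

Request:
{"name": "move_arm", "arguments": {"steps": [-0.028,0.005,0,-0.015,-0.033,0.126,-0.055,0.011,-0.002,-0.03,-0.065,0.251,-0.083,0.016,-0.003,-0.045,-0.098,0.377,-0.11,0.021,-0.004,-0.06,-0.13,0.5,-0.138,0.027,-0.005,-0.075,-0.163,0.628,-0.166,0.032,-0.005,-0.091,-0.196,0.753,-0.166,0.032,-0.005,-0.091,-0.196,0.753]}}

```text
t: 12.35
tool_pos: [0.5658, -0.2904, 0.1797]
orientation: [1.591, 1.137, 1.152]
wrist_force: [-1.0, -0.2, -1.9]
width: 0.0621
```

```bash
python3 nxt.py 2
python3 - <<'E'
from h import *
m=camera_model("wrist");p,d=camera("wrist");p2,_=camera("top")
a=cv2.resize(p[:,:,::-1],(400,300));b=cv2.resize(p2[150:300,300:500,::-1],(400,300),interpolation=2);cv2.imwrite("pics/after.png",np.hstack([a,b]))
E
```

```text
t 12.35 w 0.0621 q [-0.86  0.42  1.41  0.39  1.51 -0.49] -> [0.268, 0.547, -0.24, -0.838, 0.38, -0.007]
```

View pics/after.png

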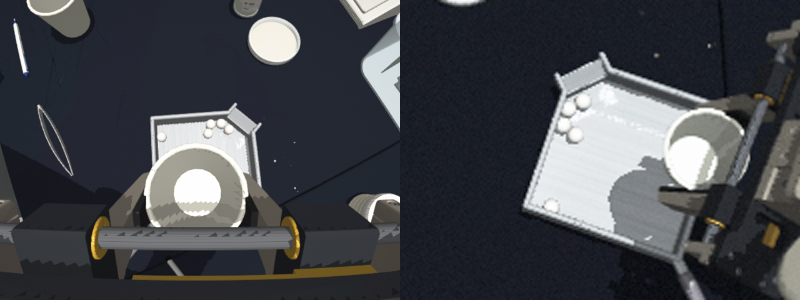

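The cup is empty and all five balls are in the tray. Four are by the spout, around (570,115) in the right half, and one is in the left corner at (551,206). Now I'll move the cup to its standing place.

Request:
{"name": "move_arm", "arguments": {"steps": [0.04,0.08,-0.035,-0.12,0.055,0,0.08,0.165,-0.072,-0.25,0.115,0,0.134,0.273,-0.12,-0.42,0.19,0,0.19,0.383,-0.168,-0.587,0.266,-0.004,0.23,0.465,-0.204,-0.71,0.323,-0.006,0.268,0.547,-0.24,-0.838,0.38,-0.007,0.268,0.547,-0.24,-0.838,0.38,-0.007]}}

```text
t: 13.15
tool_pos: [0.5765, -0.1552, 0.1794]
orientation: [1.572, 1.143, 1.866]
wrist_force: [0.7, -0.6, -1.1]
width: 0.0619
```

Run:
```python
from h import *
go(([.58,-.06,.15],150,25))
```

```text
t 13.15 tcp [ 0.5765 -0.1552  0.1794] grasp [ 0.5788 -0.1628  0.1967] q [-0.61  0.47  1.34  0.26  1.67 -0.92] w 0.0619 F [ 0.7 -0.6 -1.1]
[0.58, -0.06, 0.15] 150 25 -> [0.411, 0.34, 0.128] [-0.871, 0.401, 0.01]
```

Request:
{"name": "move_arm", "arguments": {"steps": [0.06,0.05,0.02,-0.13,0.06,0,0.13,0.11,0.04,-0.28,0.13,0,0.2,0.17,0.06,-0.44,0.2,0,0.28,0.23,0.085,-0.59,0.27,0.005,0.345,0.285,0.107,-0.73,0.335,0.008,0.411,0.34,0.128,-0.871,0.401,0.01,0.411,0.34,0.128,-0.871,0.401,0.01]}}

```text
t: 13.85
tool_pos: [0.5726, -0.0569, 0.1319]
orientation: [1.57, 1.134, 2.615]
wrist_force: [-0.2, 0.4, -2.1]
width: 0.0622
```

Run:
```python
from h import *
go(([.58,-.055,.06],189.4,25),([.58,-.055,.0305],189.4,25))
```

```text
t 13.85 tcp [ 0.5726 -0.0569  0.1319] grasp [ 0.5796 -0.0609  0.1491] q [-0.35  0.57  1.3   0.07  1.7  -1.4 ] w 0.0622 F [-0.2  0.4 -2.1]
[0.58, -0.055, 0.06] 189.4 25 -> [0.406, -0.185, 0.001] [-0.797, 0.372, -0.001]
[0.58, -0.055, 0.0305] 189.4 25 -> [0.539, -0.248, 0.001] [-0.797, 0.372, -0.001]
```

Request:
{"name": "move_arm", "arguments": {"steps": [0.08,-0.035,0,-0.17,0.08,0,0.16,-0.07,0,-0.34,0.16,0,0.24,-0.11,0,-0.51,0.24,0,0.33,-0.15,0,-0.66,0.31,0,0.406,-0.185,0.001,-0.797,0.372,-0.001,0.44,-0.2,0.001,-0.797,0.372,-0.001,0.48,-0.22,0.001,-0.797,0.372,-0.001,0.51,-0.235,0.001,-0.797,0.372,-0.001,0.53,-0.244,0.001,-0.797,0.372,-0.001,0.535,-0.246,0.001,-0.797,0.372,-0.001]}}

```text
t: 14.85
tool_pos: [0.5728, -0.0598, 0.0154]
orientation: [1.57, 1.138, -2.984]
wrist_force: [-0.2, 0.2, -0.7]
width: 0.0623
```

Run:
```python
from h import *
go(([.58,-.055,.0295],189.4,25))
```

```text
t 14.85 tcp [ 0.5728 -0.0598  0.0154] grasp [ 0.5807 -0.0585  0.0327] q [-0.22  0.73  1.32 -0.16  1.51 -1.91] w 0.0623 F [-0.2  0.2 -0.7]
[0.58, -0.055, 0.0295] 189.4 25 -> [0.015, -0.006, 0.018] [-0.007, 0.003, 0.004]
```

Request:
{"name": "move_arm", "arguments": {"steps": [0.007,-0.003,0,0,0,0,0.013,-0.006,0,0,0,0,0.013,-0.006,0,0,0,0]}}

```text
t: 15.15
tool_pos: [0.5729, -0.0593, 0.0129]
orientation: [1.57, 1.138, -2.982]
wrist_force: [-0.1, -0.1, -1.0]
width: 0.062
```

Request:
{"name": "move_arm", "arguments": {"steps": [0,0,0,0,0,0,0,0,0,0,0,0,0,0,0,0,0,0,0,0,0,0,0,0,0,0,0,0,0,0,0,0,0,0,0,0], "hand": 0.85}}

```text
t: 15.75
tool_pos: [0.5729, -0.0592, 0.0128]
orientation: [1.57, 1.138, -2.982]
wrist_force: [0.7, -0.4, -1.0]
width: 0.0852
```

Request:
{"name": "move_arm", "arguments": {"steps": [-0.08,0.037,0,0,0,0,-0.2,0.094,0,0,0,0,-0.4,0.187,0,0,0,0,-0.6,0.28,0,0,0,0,-0.6,0.28,0,0,0,0]}}

```text
t: 16.25
tool_pos: [0.5767, -0.0604, 0.1539]
orientation: [1.584, 1.151, -2.969]
wrist_force: [1.1, 0.0, -0.3]
width: 0.085
```

Run:
```python
from h import *
m=camera_model("wrist");p,d=camera("wrist");cv2.imwrite("pics/placed.png",cv2.resize(p[:,:,::-1],(480,360)))
P=cloud("wrist",d,m);W=P[d>0];g=W[(np.linalg.norm(W[:,:2]-[.58,-.058],axis=1)<.05)&(W[:,2]>.045)&(W[:,2]<.08)];T=g[g[:,2]>np.percentile(g[:,2],95)-.007]
print("rim",circ(T),T[:,2].min(),T[:,2].max())
u=np.array([np.cos(.4208),np.sin(.4208)])
go(([.445,-.332,.16],-90,0),([.445,-.332,.16],204.1,0),([.445,-.332,.029],204.1,0))
```

```text
rim (np.float64(0.5808659500225914), np.float64(-0.05752540013303781), np.float64(0.03084223389229085)) 0.0507263942688439 0.058891910843407336
t 16.3 tcp [ 0.5752 -0.0599  0.1505] grasp [ 0.5829 -0.0586  0.1678] q [-0.22  0.57  1.26 -0.16  1.71 -1.94] w 0.0852 F [0.6 0.9 0.2]
[0.445, -0.332, 0.16] -90 0 -> [0.401, 0.762, -1.239] [-1.768, 0.377, -0.45]
[0.445, -0.332, 0.16] 204.1 0 -> [0.401, 0.762, -1.239] [-0.327, 0.066, -0.538]
[0.445, -0.332, 0.029] 204.1 0 -> [0.998, 0.493, -1.237] [-0.327, 0.066, -0.538]
```

View pics/placed.png

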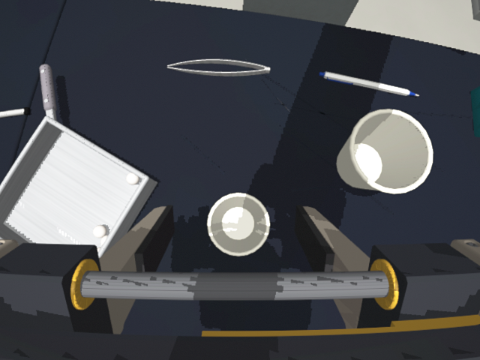

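The cup stands upright and empty beside the tray, at (238,224) in the view. Next I'll re-measure the tray handle and the nearby spatula, and check the tilt path.

```bash
cat > tilt.py <<'E'
from plan import *
from path import ik
from scipy.optimize import least_squares
p,d=camera("top");P=cloud("top",d);P[d<=0]=np.nan
def reg(v0,v1,u0,u1):
    Q=P[v0:v1,u0:u1].reshape(-1,3);return Q[np.isfinite(Q[:,0])]
Hh=reg(284,322,436,464);Hh=Hh[(Hh[:,2]>.02)&(Hh[:,2]<.06)];c=Hh.mean(0);w_,V=np.linalg.eigh(np.cov(Hh[:,:2].T))
print("handle",len(Hh),c.round(4),V[:,1].round(3))
S=reg(170,330,350,475);rim=S[(S[:,2]>.036)&(S[:,2]<.06)][:,:2]
def f(q):
    a=q[2]-np.pi/4;R=np.array([[np.cos(a),-np.sin(a)],[np.sin(a),np.cos(a)]]);return abs(np.abs((rim-q[:2])@R).max(1)-.0765)
q=least_squares(f,[.59,-.267,.42],loss="soft_l1",f_scale=.002).x;u=np.array([np.cos(q[2]),np.sin(q[2])]);print("tray",q.round(4),len(rim),"grip",(q[:2]-.158*u).round(4))
br=(p[:,:,:].min(2)>110);m=np.zeros_like(br);m[255:300,468:500]=br[255:300,468:500]
sp=P[m];sp=sp[np.isfinite(sp[:,0])];L=(sp[:,:2]-q[:2]);print("spatula in tray frame min x end",np.c_[L@u,L@[-u[1],u[0]]][np.argsort(L@u)][:3].round(3), "nearest to grip y",np.c_[L@u,L@[-u[1],u[0]]][np.argsort(-(L@[-u[1],u[0]]))][:3].round(3))
g0=q[:2]-.163*u;ph=np.rad2deg(q[2])
s=np.array([-.85,.4,1.6,0,1.2,.3])
for tau in(0,10,20,26):
    t=np.deg2rad(tau);a,b=-.163-.085,.029
    x=.085+a*np.cos(t)+b*np.sin(t);z=-a*np.sin(t)+b*np.cos(t)
    gg=np.r_[q[:2]+x*u,z];s,e=ik(gg,Rt(ph,-tau),s);print(tau,gg.round(4),s.round(2),e.round(4),"clr",round(clear(s),3))
go(([.48,-.2,.22],80,10),([g0[0],g0[1],.15],ph,0))
E
python3 tilt.py
```

```text
True [-0.27  1.15  0.92 -1.16  1.97  0.37] [ 0.563 -0.299  0.121] [ 0.575 -0.285  0.083] 0.009999998314698097
yaw [ 1.69655725e-14 -1.60865657e-15 -1.24702485e+02] tip 106.00000102303208
1 [ 0.576 -0.139  0.179] [-0.46  0.57  1.24  0.04  1.76 -1.47] 0.0 clr 0.166
2 [ 0.57  -0.219  0.189] [-0.68  0.51  1.29  0.24  1.69 -0.98] 0.0 clr 0.176
3 [ 0.563 -0.299  0.2  ] [-0.86  0.41  1.41  0.39  1.51 -0.48] 0.0 clr 0.187
4 [ 0.563 -0.299  0.174] [-0.59  0.49  1.32 -0.18  1.47 -0.08] 0.0 clr 0.16
5 [ 0.563 -0.299  0.148] [-0.37  0.76  1.15 -0.7   1.66  0.24] 0.0 clr 0.086
6 [ 0.563 -0.299  0.121] [-0.27  1.15  0.92 -1.16  1.97  0.37] 0.0 clr 0.01
handle 288 [ 0.449  -0.3293  0.0347] [-0.906 -0.423]
tray [ 0.5895 -0.2673  0.4187] 1079 grip [ 0.4452 -0.3316]
spatula in tray frame min x end [[-0.162 -0.11 ]
 [-0.162 -0.113]
 [-0.162 -0.105]] nearest to grip y [[-0.149 -0.054]
 [-0.151 -0.055]
 [-0.15  -0.056]]
0 [ 0.4406 -0.3336  0.029 ] [-0.87  0.38  1.78 -0.    0.99  0.29] 0.0 clr 0.038
10 [ 0.4486 -0.33    0.0716] [-0.76  0.38  1.68 -0.18  1.15  0.47] 0.0 clr 0.073
20 [ 0.4633 -0.3235  0.1121] [-0.66  0.43  1.55 -0.31  1.34  0.59] 0.0 clr 0.104
26 [ 0.4752 -0.3182  0.1348] [-0.6   0.48  1.46 -0.39  1.46  0.65] 0.0 clr 0.12
t 16.35 tcp [ 0.5736 -0.0596  0.1476] grasp [ 0.5814 -0.0583  0.1649] q [-0.22  0.57  1.27 -0.16  1.7  -1.94] w 0.0848 F [-0.4  0.4 -0.7]
[0.48, -0.2, 0.22] 80 10 -> [-0.007, 0.628, -0.603] [2.321, -0.723, -0.218]
[np.float64(0.4406067873248635), np.float64(-0.33359884181252847), 0.15] 23.98995519483714 0 -> [0.441, 0.761, -1.246] [3.593, -0.783, -0.1]
```

Run:
```python
from h import *
go(([.52,-.14,.2],147,0),([.49,-.22,.2],106,0))
```

```text
t 16.35 tcp [ 0.5736 -0.0596  0.1476] grasp [ 0.5814 -0.0583  0.1649] q [-0.22  0.57  1.27 -0.16  1.7  -1.94] w 0.0848 F [-0.4  0.4 -0.7]
[0.52, -0.14, 0.2] 147 0 -> [-0.015, 0.368, -0.354] [0.922, -0.202, -0.52]
[0.49, -0.22, 0.2] 106 0 -> [0.074, 0.561, -0.725] [1.818, -0.397, -0.445]
```

Request:
{"name": "move_arm", "arguments": {"steps": [-0.1,0.1,-0.05,0.15,-0.03,-0.08,-0.05,0.25,-0.2,0.4,-0.1,-0.25,-0.015,0.368,-0.354,0.922,-0.202,-0.52,-0.015,0.368,-0.354,0.922,-0.202,-0.52,-0.015,0.368,-0.354,0.922,-0.202,-0.52,-0.015,0.368,-0.354,0.922,-0.202,-0.52,-0.015,0.368,-0.354,0.922,-0.202,-0.52], "hand": -0.35}}

```text
t: 17.05
tool_pos: [0.517, -0.1391, 0.1775]
orientation: [1.843, 1.563, 2.837]
wrist_force: [1.0, 0.1, -0.0]
width: 0.0313
```

Run:
```python
from h import *
go(([.49,-.22,.18],106,0))
```

```text
t 17.05 tcp [ 0.517  -0.1391  0.1775] grasp [ 0.5171 -0.1392  0.1965] q [-0.49  0.09  1.74 -0.    1.31 -1.48] w 0.0313 F [ 1.   0.1 -0. ]
[0.49, -0.22, 0.18] 106 0 -> [0.083, -0.108, -0.412] [0.91, -0.006, -0.008]
```

Request:
{"name": "move_arm", "arguments": {"steps": [0.08,-0.1,-0.4,0.9,0,0,0.08,-0.1,-0.4,0.9,0,0,0.08,-0.1,-0.4,0.9,0,0,0.08,-0.1,-0.4,0.9,0,0,0.08,-0.1,-0.4,0.9,0,0,0.08,-0.1,-0.4,0.9,0,0]}}

```text
t: 17.65
tool_pos: [0.4919, -0.2174, 0.1618]
orientation: [2.533, 1.563, 2.823]
wrist_force: [-1.1, -0.3, -0.5]
width: 0.0296
```

Run:
```python
from h import *
go(([.46,-.29,.16],65,0))
```

```text
t 17.65 tcp [ 0.4919 -0.2174  0.1618] grasp [ 0.492  -0.2174  0.1808] q [-0.64  0.12  1.75 -0.    1.28 -0.93] w 0.0296 F [-1.1 -0.3 -0.5]
[0.46, -0.29, 0.16] 65 0 -> [0.104, -0.303, -0.256] [0.925, -0.01, -0.002]
```

Request:
{"name": "move_arm", "arguments": {"steps": [0.05,-0.3,-0.25,0.925,0,0,0.05,-0.3,-0.25,0.925,0,0,0.05,-0.3,-0.25,0.925,0,0,0.05,-0.3,-0.25,0.925,0,0,0.05,-0.3,-0.25,0.925,0,0,0.05,-0.3,-0.25,0.925,0,0]}}

```text
t: 18.25
tool_pos: [0.4611, -0.2892, 0.1522]
orientation: [-3.024, 1.564, 2.825]
wrist_force: [-0.9, 0.8, 0.0]
width: 0.0301
```

Run:
```python
from h import *
go(([.4406,-.3335,.13],24,0))
```

```text
t 18.25 tcp [ 0.4611 -0.2892  0.1522] grasp [ 0.4612 -0.2892  0.1712] q [-0.78  0.14  1.74 -0.    1.26 -0.34] w 0.0301 F [-0.9  0.8  0. ]
[0.4406, -0.3335, 0.13] 24 0 -> [0.206, -0.244, 0.002] [0.913, -0.008, 0.004]
```

Request:
{"name": "move_arm", "arguments": {"steps": [0.206,-0.244,0,0.913,-0.008,0.004,0.206,-0.244,0,0.913,-0.008,0.004,0.206,-0.244,0,0.913,-0.008,0.004,0.206,-0.244,0,0.913,-0.008,0.004,0.206,-0.244,0,0.913,-0.008,0.004,0.206,-0.244,0,0.913,-0.008,0.004]}}

```text
t: 18.85
tool_pos: [0.4403, -0.3333, 0.1113]
orientation: [0.547, 1.57, -0.603]
wrist_force: [-0.4, 0.4, 0.6]
width: 0.0301
```

Run:
```python
from h import *
m=camera_model("wrist");p,d=camera("wrist");cv2.imwrite("pics/hand.png",cv2.resize(p[:,:,::-1],(480,360)))
P=cloud("wrist",d,m);W=P[d>0];u=np.array([.9136,.4066]);n=np.array([-.4066,.9136]);L=W[:,:2]-[.5895,-.2673];a,b=L@u,L@n
s=(a<-.125)&(a>-.20)&(abs(b)<.02)&(W[:,2]>.02)&(W[:,2]<.05);print(s.sum(),a[s].min(),a[s].max(),np.percentile(b[s],[2,50,98]),W[s][:,2].max())
go(([.4406,-.3335,.029],24,0))
```

```text
1595 -0.19050284367378803 -0.1250525156355375 [-0.01098639 -0.0041576   0.00250524] 0.03733110706993026
t 18.9 tcp [ 0.4403 -0.3333  0.1114] grasp [ 0.4403 -0.3333  0.1304] q [-0.87  0.2   1.76  0.    1.18  0.28] w 0.0299 F [ 0.8  0.4 -0. ]
[0.4406, -0.3335, 0.029] 24 0 -> [0.507, 0.001, 0.001] [0.005, 0.001, -0.001]
```

View pics/hand.png

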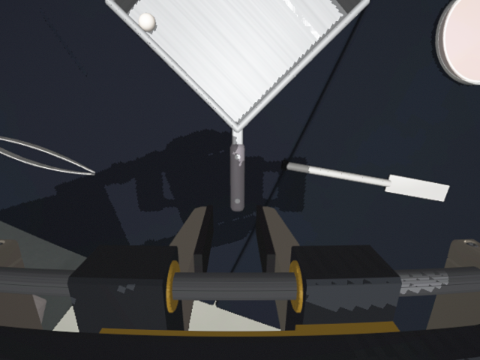

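The handle is lined up between the fingers at (238,175), and the spatula tip at (290,167) is clear of them. I'll descend and grip.

Request:
{"name": "move_arm", "arguments": {"steps": [0.2,0,0.012,0,0,0,0.35,0,0.012,0,0,0,0.45,0,0.012,0,0,0,0.505,0,0.012,0,0,0,0.505,0,0.012,0,0,0]}}

```text
t: 19.4
tool_pos: [0.4407, -0.3349, 0.0093]
orientation: [-3.121, 1.57, 2.01]
wrist_force: [0.7, 0.6, -0.0]
width: 0.0298
```

Request:
{"name": "move_arm", "arguments": {"steps": [0,0,0,0,0,0,0,0,0,0,0,0,0,0,0,0,0,0,0,0,0,0,0,0,0,0,0,0,0,0,0,0,0,0,0,0], "hand": -1}}

```text
t: 20.0
tool_pos: [0.4422, -0.3368, 0.0122]
orientation: [0.374, 1.566, -0.781]
wrist_force: [0.1, 0.7, 5.8]
width: 0.0137
```

```bash
cat > arc.py <<'E'
from h import *
o,p,R=obs();g=p-.019*R[:,0];go()
# pivot: tray bottom edge at x +.085; grip seen .163 behind the centre
u=np.array([.9136,.4066,0]);a0=.163+.085
def pose(t):
    t=np.deg2rad(t);v=-a0*u+np.array([0,0,g[2]]);ax=np.cross([0,0,1],u);rot=Ro.from_rotvec(ax*t)
    return g-np.r_[0,0,g[2]]+a0*u+rot.apply(v), rot.as_matrix()@R
for t in (2,4,6,9,12,15,18,21,24,26):
    gg,Q=pose(t);s=R.T@(gg+.019*Q[:,0]-p)/.2;r=Ro.from_matrix(R.T@Q).as_rotvec()/(np.pi/4)
    print(t,np.r_[s,r].round(3).tolist())
E
python3 arc.py
```

```text
t 20.0 tcp [ 0.4422 -0.3368  0.0122] grasp [ 0.4422 -0.3367  0.0312] q [-0.87  0.35  1.8   0.    0.98  0.29] w 0.0137 F [0.1 0.7 5.8]
2 [-0.043, 0.003, 0.0, -0.0, -0.0, -0.044]
4 [-0.086, 0.007, 0.0, -0.0, -0.0, -0.089]
6 [-0.129, 0.013, 0.001, -0.001, -0.0, -0.133]
9 [-0.193, 0.025, 0.001, -0.001, -0.001, -0.2]
12 [-0.256, 0.04, 0.001, -0.001, -0.001, -0.267]
15 [-0.319, 0.059, 0.001, -0.001, -0.001, -0.333]
18 [-0.38, 0.08, 0.001, -0.002, -0.001, -0.4]
21 [-0.44, 0.105, 0.002, -0.002, -0.001, -0.467]
24 [-0.499, 0.133, 0.002, -0.002, -0.001, -0.533]
26 [-0.537, 0.153, 0.002, -0.002, -0.002, -0.578]
```

Request:
{"name": "move_arm", "arguments": {"steps": [-0.01,0,0,0,0,-0.011,-0.021,0.002,0,0,0,-0.022,-0.043,0.003,0,0,0,-0.044,-0.064,0.005,0,0,0,-0.067,-0.086,0.007,0,0,0,-0.089,-0.107,0.01,0,0,0,-0.111,-0.129,0.013,0.001,-0.001,0,-0.133,-0.129,0.013,0.001,-0.001,0,-0.133,-0.129,0.013,0.001,-0.001,0,-0.133,-0.129,0.013,0.001,-0.001,0,-0.133]}}

```text
t: 21.0
tool_pos: [0.4439, -0.3349, 0.0363]
orientation: [-1.555, 1.468, -2.709]
wrist_force: [0.2, 0.8, -1.3]
width: 0.0139
```

Request:
{"name": "move_arm", "arguments": {"steps": [-0.021,0.003,0,0,0,-0.022,-0.042,0.007,0,0,0,-0.045,-0.063,0.011,0,0,0,-0.067,-0.085,0.016,0,0,0,-0.089,-0.106,0.021,0,0,0,-0.111,-0.126,0.027,0,0,0,-0.134,-0.126,0.027,0,0,0,-0.134,-0.126,0.027,0,0,0,-0.134]}}

```text
t: 21.8
tool_pos: [0.4516, -0.3315, 0.061]
orientation: [-1.561, 1.363, -2.715]
wrist_force: [-0.7, 0.5, -1.1]
width: 0.0135
```

```bash
cat > chk.py <<'E'
from h import *
import sys
go();p,d=camera("top");p2,d2=camera("side")
a=cv2.resize(p[150:330,320:500,::-1],(400,400),interpolation=2);b=cv2.resize(p2[160:280,270:450,::-1],(400,267),interpolation=2)
cv2.imwrite(sys.argv[1],np.hstack([a,np.vstack([b,np.zeros((133,400,3),np.uint8)])]))
P=cloud("top",d);P[d<=0]=np.nan
# plane of tray floor from bright pixels inside the tray
from scipy.optimize import least_squares
S=P[195:255,380:440].reshape(-1,3);S=S[np.isfinite(S[:,0])&(S[:,2]<.12)]
w=np.linalg.lstsq(np.c_[S[:,:2],np.ones(len(S))],S[:,2],rcond=None)[0]
for _ in range(8):
    r=abs(S@[-w[0],-w[1],1]-w[2]);K=S[r<.006];w=np.linalg.lstsq(np.c_[K[:,:2],np.ones(len(K))],K[:,2],rcond=None)[0]
print("floor tilt deg",np.rad2deg(np.arctan(np.hypot(*w[:2]))),"dir",np.rad2deg(np.arctan2(-w[1],-w[0])),len(K),len(S))
E
python3 chk.py pics/t12.png
```

```text
t 21.8 tcp [ 0.4516 -0.3315  0.061 ] grasp [ 0.4552 -0.3299  0.0796] q [-0.74  0.38  1.66 -0.21  1.19  0.5 ] w 0.0135 F [-0.7  0.5 -1.1]
floor tilt deg 11.260691155531463 dir 23.80289004528768 3139 3365
```

The tray tilts as planned: the floor is at 11.3° and dips at 23.8°, towards the spout. I'll carry on along the same arc.

Request:
{"name": "move_arm", "arguments": {"steps": [-0.021,0.002,0,0,0,-0.022,-0.043,0.003,0,0,0,-0.044,-0.064,0.005,0,0,0,-0.067,-0.086,0.007,0,0,0,-0.089,-0.107,0.01,0,0,0,-0.111,-0.129,0.013,0,0,0,-0.133,-0.16,0.019,0,0,0,-0.167,-0.193,0.025,0,0,0,-0.2,-0.225,0.032,0,0,0,-0.233,-0.256,0.04,0,0,0,-0.267]}}

```text
t: 22.9
tool_pos: [0.4681, -0.3243, 0.1103]
orientation: [-1.565, 1.15, -2.72]
wrist_force: [-2.0, -0.1, 0.9]
width: 0.0138
```

Request:
{"name": "move_arm", "arguments": {"steps": [0,0,0,0,0,0,0,0,0,0,0,0,0,0,0,0,0,0,0,0,0,0,0,0,0,0,0,0,0,0,0,0,0,0,0,0,0,0,0,0,0,0,0,0,0,0,0,0]}}

```text
t: 23.7
tool_pos: [0.468, -0.3242, 0.1095]
orientation: [-1.566, 1.153, -2.721]
wrist_force: [0.1, -0.3, -0.7]
width: 0.0136
```

```bash
python3 chk.py pics/t24.png
```

```text
t 23.7 tcp [ 0.468  -0.3242  0.1095] grasp [ 0.475  -0.321   0.1268] q [-0.62  0.46  1.49 -0.36  1.42  0.63] w 0.0136 F [ 0.1 -0.3 -0.7]
floor tilt deg 23.21941278992793 dir 23.722107922804984 970 1101
```

View pics/t24.png

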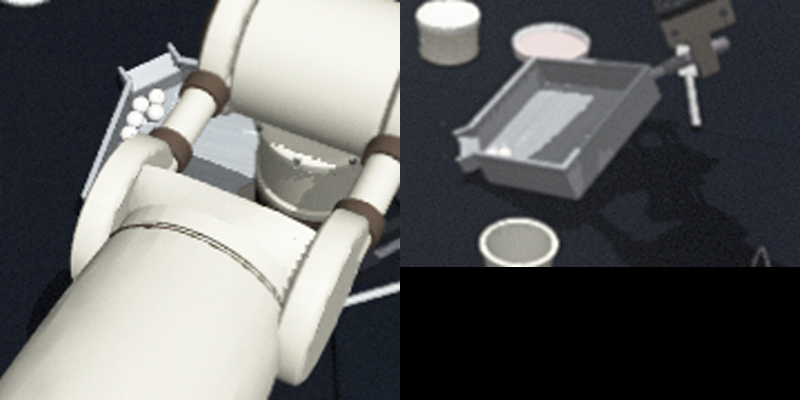

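```bash
cat > balls.py <<'E'
from h import *
import sys
def balls(tau,save=None):
    p,d=camera("top");P=cloud("top",d)
    u=np.array([.9136,.4066,0]);n=np.array([-.4066,.9136,0]);k=np.array([0,0,1.]);piv=np.array([.5895,-.2673,0])+.085*u
    R=Ro.from_rotvec(n*np.deg2rad(tau)).as_matrix();L=(P-piv)@R   # back to level
    X=np.stack([L@u+.085,L@n,L@k],-1)
    h=X[...,2];m=(d>0)&(h>.011)&(h<.030)&(abs(X[...,0])<.082)&(abs(X[...,0])+abs(X[...,1])<.098)
    c,lab,st,ce=cv2.connectedComponentsWithStats((m*255).astype(np.uint8))
    for i in range(1,c):
        if st[i,4]>8:print("blob",ce[i].round(),"area",st[i,4],"mean",X[lab==i].mean(0).round(3),"min",X[lab==i].min(0).round(3),"max",X[lab==i].max(0).round(3))
    for x,y in[(140,102),(155,97),(155,112),(135,118),(128,132),(146,78)]:
        a,b=int(320+x*.45),int(150+y*.45);print((x,y),X[b,a].round(3))
    print("floor z",np.nanmedian(h[205:215,400:410]))
    return p,X
p,X=balls(float(sys.argv[1]))
if len(sys.argv)>2:
    b=cv2.resize(p[165:225,355:425,::-1],(700,600),interpolation=cv2.INTER_CUBIC);cv2.imwrite(sys.argv[2],b)
E
python3 balls.py 23.2
```

```text
blob [386. 199.] area 182 mean [0.066 0.017 0.02 ] min [ 0.048 -0.003  0.012] max [0.082 0.045 0.026]
(140, 102) [0.076 0.019 0.023]
(155, 97) [0.075 0.007 0.022]
(155, 112) [0.06  0.014 0.021]
(135, 118) [0.063 0.032 0.021]
(128, 132) [0.052 0.044 0.024]
(146, 78) [0.091 0.007 0.03 ]
floor z 0.35587373231678654
```

Four balls touch or nearly touch in the corner, but the last ones are queued along the left wall, about 53 mm from the spout. I'll roll the tray gently to the side and back so they settle towards the middle.

Request:
{"name": "move_arm", "arguments": {"steps": [-0.01,-0.004,0,0,0.03,0,-0.02,-0.008,0,0,0.06,0,-0.02,-0.008,0,0,0.1,0,-0.02,-0.008,0,0,0.14,0,-0.02,-0.008,0,0,0.18,0,-0.02,-0.008,0,0,0.18,0,-0.02,-0.008,0,0,0.18,0,-0.02,-0.008,0,0,0.18,0]}}

```text
t: 24.65
tool_pos: [0.4678, -0.3243, 0.114]
orientation: [-1.872, 1.13, -3.058]
wrist_force: [-1.0, -0.4, -0.1]
width: 0.0137
```

```bash
python3 - <<'E'
from h import *
go()
E
python3 balls.py 23.2
```

```text
t 24.65 tcp [ 0.4678 -0.3243  0.114 ] grasp [ 0.4759 -0.3236  0.1312] q [-0.65  0.54  1.38 -0.29  1.56  0.58] w 0.0137 F [-1.  -0.4 -0.1]
blob [385. 215.] area 858 mean [0.036 0.036 0.018] min [-0.013 -0.016  0.011] max [0.082 0.082 0.03 ]
(140, 102) [0.073 0.02  0.027]
(155, 97) [0.084 0.003 0.008]
(155, 112) [0.066 0.012 0.012]
(135, 118) [0.058 0.034 0.029]
(128, 132) [0.051 0.045 0.025]
(146, 78) [0.089 0.007 0.032]
floor z 0.3994259378625231
```

Request:
{"name": "move_arm", "arguments": {"steps": [0,0,0,0,-0.03,0,0,0,0,0,-0.06,0,0,0,0,0,-0.1,0,0.01,0.004,0,0,-0.14,0,0.02,0.008,0,0,-0.18,0,0.02,0.008,0,0,-0.18,0,0.02,0.008,0,0,-0.18,0]}}

```text
t: 25.4
tool_pos: [0.4677, -0.3236, 0.1101]
orientation: [-1.565, 1.152, -2.719]
wrist_force: [-2.7, -1.4, 1.5]
width: 0.0135
```

```bash
python3 - <<'E'
from h import *
go()
E
python3 balls.py 23.2 pics/b1.png; python3 chk.py pics/x.png
```

```text
t 25.4 tcp [ 0.4677 -0.3236  0.1101] grasp [ 0.4747 -0.3204  0.1275] q [-0.62  0.46  1.49 -0.36  1.42  0.63] w 0.0135 F [-2.7 -1.4  1.5]
blob [388. 197.] area 175 mean [0.07  0.012 0.02 ] min [ 0.053 -0.021  0.011] max [0.082 0.041 0.027]
(140, 102) [0.085 0.016 0.009]
(155, 97) [0.075 0.007 0.021]
(155, 112) [0.069 0.011 0.007]
(135, 118) [0.063 0.032 0.021]
(128, 132) [0.058 0.042 0.014]
(146, 78) [0.092 0.006 0.027]
floor z 0.35609380320473977
t 25.45 tcp [ 0.4678 -0.3238  0.11  ] grasp [ 0.4748 -0.3206  0.1274] q [-0.62  0.46  1.49 -0.36  1.42  0.63] w 0.0136 F [-3.7 -1.   1.9]
floor tilt deg 23.388030444364944 dir 23.41610613958662 1018 1106
```

View pics/b1.png

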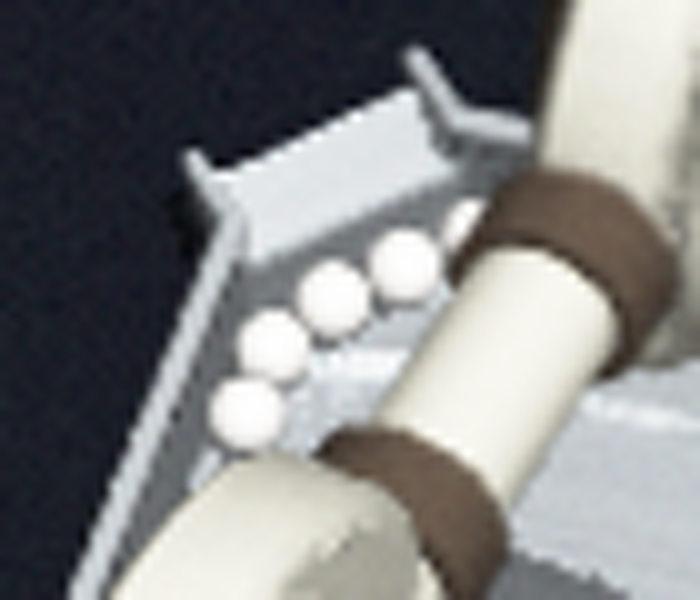

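The close view shows all five balls in the spout corner. Three sit along the cut wall, and two queue up the left wall, the last of them at (247,412) in the crop. One more gentle nudge, at a lower tilt with a stronger sideways roll, should pack them tighter. From here I'll check by numbers only, since my picture views are used up.

Request:
{"name": "move_arm", "arguments": {"steps": [0.04,0,0,0,0,0.04,0.081,0.002,0,0,0,0.084,0.122,0.004,0,0,0,0.126,0.163,0.006,0,0,0,0.169,0.204,0.009,0,0,0,0.211,0.245,0.0125,0,0,0,0.253,0.245,0.0125,0,0,0,0.253]}}

```text
t: 26.25
tool_pos: [0.4515, -0.3304, 0.0627]
orientation: [-1.568, 1.353, -2.724]
wrist_force: [0.6, 0.5, 0.0]
width: 0.0136
```

Request:
{"name": "move_arm", "arguments": {"steps": [-0.015,-0.003,0,0,0.06,0,-0.027,-0.006,0,0,0.12,0,-0.027,-0.006,0,0,0.18,0,-0.027,-0.006,0,0,0.24,0,-0.027,-0.006,0,0,0.28,0,-0.027,-0.006,0,0,0.28,0,-0.027,-0.006,0,0,0.28,0,-0.027,-0.006,0,0,0.28,0]}}

```text
t: 27.05
tool_pos: [0.4523, -0.3307, 0.0694]
orientation: [-2.338, 1.264, 2.766]
wrist_force: [1.0, -1.3, -1.8]
width: 0.0133
```

Request:
{"name": "move_arm", "arguments": {"steps": [0,0,0,0,-0.07,0,0,0,0,0,-0.14,0,0.01,0.003,0,0,-0.21,0,0.027,0.006,0,0,-0.28,0,0.027,0.006,0,0,-0.28,0,0.027,0.006,0,0,-0.28,0]}}

```text
t: 27.65
tool_pos: [0.4511, -0.3296, 0.0643]
orientation: [-1.565, 1.351, -2.72]
wrist_force: [-0.8, -1.0, 0.3]
width: 0.0135
```

Request:
{"name": "move_arm", "arguments": {"steps": [-0.021,0.002,0,0,0,-0.022,-0.043,0.003,0,0,0,-0.044,-0.064,0.005,0,0,0,-0.067,-0.086,0.007,0,0,0,-0.089,-0.129,0.013,0,0,0,-0.133,-0.16,0.019,0,0,0,-0.167,-0.193,0.025,0,0,0,-0.2,-0.256,0.04,0,0,0,-0.267,-0.256,0.04,0,0,0,-0.267,-0.256,0.04,0,0,0,-0.267]}}

```text
t: 28.65
tool_pos: [0.4692, -0.3217, 0.1117]
orientation: [-1.566, 1.143, -2.72]
wrist_force: [-0.2, -0.9, -0.2]
width: 0.0135
```

```bash
python3 chk.py pics/x.png
cat > bl.py <<'E'
from h import *
import sys
tau=float(sys.argv[1])
u=np.array([.9136,.4066,0]);n=np.array([-.4066,.9136,0]);k=np.array([0,0,1.]);piv=np.array([.5895,-.2673,0])+.085*u
R=Ro.from_rotvec(n*np.deg2rad(tau)).as_matrix();g0=cv2.HOUGH_GRADIENT
for nm in("top","side"):
    p,d=camera(nm);L=(cloud(nm,d)-piv)@R;X=np.stack([L@u+.085,L@n,L@k],-1);h=X[...,2]
    m=(d>0)&(h>.012)&(h<.030)&(X[...,0]>-.1)&(X[...,0]<.078)&(abs(X[...,0])+abs(X[...,1])<.098)
    Q=X[m];
    # occupancy map, 3 mm cells, tray x downward, y rightward
    H,_,_=np.histogram2d(Q[:,0],Q[:,1],bins=[np.arange(.03,.085,.004),np.arange(-.06,.061,.004)])
    print(nm,m.sum());print("\n".join("%.3f "%x+"".join(" .:#"[min(3,int(c))] for c in r) for x,r in zip(np.arange(.032,.085,.004),H)))
    hh=X[(d>0)&(abs(X[...,0])<.03)&(abs(X[...,1])<.03)][:,2];print("floor h",np.median(hh) if len(hh) else None)
E
python3 bl.py 24
```

```text
t 28.65 tcp [ 0.4692 -0.3217  0.1117] grasp [ 0.4764 -0.3185  0.129 ] q [-0.61  0.47  1.49 -0.37  1.43  0.64] w 0.0135 F [-0.2 -0.9 -0.2]
floor tilt deg 23.95691414850053 dir 24.022667678903595 964 1037
top 125
0.032                               
0.036                               
0.040                               
0.044                               
0.048                               
0.052                               
0.056                       ###     
0.060                       ##:     
0.064                      :..      
0.068                  : .##        
0.072             ###:#####:        
0.076            .:######::         
0.080                               
floor h 0.007072628702780676
side 34
0.032                               
0.036                               
0.040                               
0.044                               
0.048                               
0.052                               
0.056                               
0.060                               
0.064                               
0.068          .                    
0.072          #:: #  .             
0.076          .#  ##               
0.080                               
floor h 0.007171688957219935
```

Run:
```python
from h import *
p,d=camera("top");tau=24
u=np.array([.9136,.4066,0]);n=np.array([-.4066,.9136,0]);k=np.array([0,0,1.]);piv=np.array([.5895,-.2673,0])+.085*u
R=Ro.from_rotvec(n*np.deg2rad(tau)).as_matrix();P=cloud("top",d);L=(P-piv)@R;X=np.stack([L@u+.085,L@n,L@k],-1)
b=cv2.cvtColor(cv2.resize(p[165:225,355:425],(700,600),interpolation=cv2.INTER_CUBIC),cv2.COLOR_RGB2GRAY)
c=cv2.HoughCircles(cv2.GaussianBlur(b,(0,0),4),cv2.HOUGH_GRADIENT,1,50,param1=80,param2=13,minRadius=28,maxRadius=45)
for x,y,r in (c[0] if c is not None else []):
    a,e=int(355+x/10),int(165+y/10);print("circle",(int(x),int(y),int(r)),"grey",b[min(599,int(y)),min(699,int(x))],"tray xyz",X[e,a].round(3))
p0=np.load("top0.npz")["p"].astype(int);df=abs(p.astype(int)-p0).max(2)
for nm,(x,y,r) in dict(blue=(234,125,18),white=(284,125,18),petri=(331,130,24),tweez=(337,343,30),pen=(228,351,38),small=(208,179,14),large=(222,290,26),spat=(535,268,25)).items():
    print(nm,"changed frac",(df[y-r:y+r,x-r:x+r]>60).mean().round(3))
ps,ds=camera("side");W=cloud("side",ds)[ds>0];g=W[(np.linalg.norm(W[:,:2]-[.581,-.058],axis=1)<.05)&(W[:,2]>.05)&(W[:,2]<.07)];print("cup rim",len(g),np.round(circ(g),3),g[:,2].min().round(3),g[:,2].max().round(3))
```

```text
circle (330, 299, 41) grey 253 tray xyz [0.073 0.01  0.023]
circle (240, 400, 33) grey 254 tray xyz [0.06  0.036 0.021]
circle (403, 260, 37) grey 254 tray xyz [ 0.073 -0.006  0.021]
circle (267, 337, 36) grey 253 tray xyz [0.07  0.026 0.024]
circle (383, 572, 35) grey 160 tray xyz [-0.186  0.108  0.358]
circle (326, 370, 30) grey 229 tray xyz [0.067 0.016 0.007]
circle (527, 274, 39) grey 246 tray xyz [-0.154  0.074  0.352]
circle (160, 268, 29) grey 30 tray xyz [0.107 0.032 0.008]
blue changed frac 0.0
white changed frac 0.0
petri changed frac 0.0
tweez changed frac 0.956
pen changed frac 0.0
small changed frac 0.0
large changed frac 0.0
spat changed frac 0.017
cup rim 263 [ 0.581 -0.054  0.031] 0.05 0.06
```

```bash
python3 -c "
from workcell import ctrl
print(ctrl.sign_off())"
```

```text
the job is handed in; nothing more can be done
None
```

I poured all five balls into the tray and stood the empty cup upright beside it. I then raised the tray by its handle and handed the job in after about 29 s, with the gripper still holding the tray up.

**Last checks**
- **Tray:** the floor measured 24° of tilt, dipping toward the spout, with the handle still gripped.
- **Balls:** all five are in the spout corner. After I nudged the tray sideways twice, four lie along the cut-off wall and one sits just up the left wall, about 42 mm from the middle of the spout foot. The arm hid the fifth ball from the top camera. I placed it from the side camera's depth readings and the earlier close picture.
- **Cup:** its rim measured level at the expected height, about 10 cm from the nearest tray corner.
- **Other things:** the sample cups, petri dish, pen, small and large cups and spatula showed no real change. The arm covered the tweezers in the top view, so I couldn't confirm them at the end; the arm did not go near them.

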